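# Set a telescopic mop pole to its length mark and lock the clamp

### The arm

A 6-joint arm with a two-finger parallel gripper is mounted at the origin on the work surface. World frame = base frame: x ahead of the robot, y to its left, z up, the work surface at z = 0. Lengths are in m, angles in rad, forces in N, time in s.
With the tool pointing down it reaches from about 0.35 to 0.8 m from the base axis. Payload 7.3 kg.
Tool frame: the origin (TCP) lies on the centre line of the jaws, within the pads' length; the fingertips stand 17 mm ahead of it and the grasp point (between the pads) lies 2 mm behind it; z points along the fingers, y is the line along which they close (so a half turn about z gives the same grasp; the last joint's range is limited). The gripper opens to 85 mm and grips with 20 to 120 N. Pads are 22 mm wide; open, the fingers measure 114 mm over their backs; the gripper's body (76 mm by 85 mm) begins 54 mm behind the grasp point. The pads swing forward as they close: fully open they stand 13 mm farther back than shut.
Start: joints at [-1.363, 0.342, 1.524, -0, 1.275, -0.146], TCP at [0.182, -0.492, 0.248] pointing down, gripper open.
Joint ranges: [-2.53, 2.53], [-0.77, 2.02], [0.04, 2.7], [-1, 4.14], [0.28, 2.66], [-3.11, 3.11]. Speed limits (rad/s): [2.57, 2.57, 3.14, 3.14, 3.14, 3.14].

### API

Orientations are given as a unit quaternion [w, x, y, z].
In Python, from rig import readout, cams, job gives the robot as it stands. The module is installed in compiled form; this text tells all that it offers.
- The arm moves only by the tool jog_arm, never from a script. Its argument "series" is a list of rows, each a list of 5 numbers: the shift along the tool's x, y, z in cm, then the turn about the tool's z in rad, then the finger opening in cm, from 0 to 8.54. In form: [[x, y, z, twist, hand], ...]. A call has exactly 5 rows; each row shifts and turns the commanded pose from where the row before left it, along the tool's axes as they then stand; what a row does not reach is not made up. A row lasts 1/12 s, in which the tool goes at most 41.7 mm and 7.16 degrees, less where a joint would pass 70% of its speed; a pose out of reach is approached as far as the arm can. A call is refused whole if a number of a shift passes 4.17 or a number of a turn 0.125, either way. A call with a gripper value outside its range is refused whole. The fingers move at their own pace and stop on an object; the grip force is fixed at half the most. Time passes only in rows, so rows that do not move let the fingers close, or fill a call up. It gives the time, the measured TCP pose, the force, the opening and the grip force at its end, in the units of the state.
- readout.state(): the state, without advancing time (a new reading comes with each control period).
- cams.grab_frame(name): name is "scene" or "top"; returns the picture (400x640x3 uint8, red, green, blue); there is no depth.
- cams.camera_info(name): a dict with "fx", "fy", "cx", "cy" (pixels), "k1" (the pictures are not rectified: a ray, as slopes to the right and down, at radius r is drawn at 1 + k1 r^2 times it, then the intrinsics apply), "R" (3x3) and "t" (3): a world point X has camera coordinates R X + t. Camera axes: x right, y down, z forward; pixel columns grow to the right and rows downward; lengths in m; the calibration is good to about 2 mm. A picture is of the moment at which its call begins. camera_info takes no time and is no camera call.
- job.finish_job(): hands the job in; it is judged then, once.
The state is a dict: "time_s": time; "q": joint angles; "dq": joint speeds; "tau": joint torques, N m; "position": TCP position; "orientation": TCP orientation; "wrist_force": force on the tool from outside, world axes, zero at the start; "torque": the same for the moment, N m; "opening": finger opening in m; "finger_force": force on a finger pad.
Only numpy, scipy, OpenCV 4.12 (cv2) and the standard library are available. Lean on these libraries where they do the work, as an engineer would, in place of code of your own. Each camera call takes 0.05 s, during which the arm holds its last target. There are 200 camera calls.

### The job

The telescopic mop pole in the holder rail is too long: slide its handle section in until the mouth of the black clamp collar meets the red ring on the white tube. Then, with a finger already bearing on the back of the aluminium handle tube to hold it at the mark, squeeze the red cam lever fully shut against the tube in that same grip, and finish still gripping tube and lever together, without letting go. Do not close the clamp away from the ring, and leave the other laundry things where they are.

Things in the scene. Friction and masses are not known exactly. Their poses are not given: they have to be found in the camera images.
- pole: Fixed holder rail: wooden plank 90 x 840 x 18 mm with grey clips that carry the pole level, its axis 78 mm above the worktop. Origin: on the worktop below the pole's axis; y along the pole from the blue mop-joint end to the handle end, z up. White fixed inner tube 22 mm in diameter. Clips at y = -0.40 and -0.18 m, low fork rest (36 mm wide, top 62 mm above the worktop) at y = 0.335 m.
- mark_ring: Red band 7 mm wide round the white tube: the length mark. Origin: on the pole's axis, at the band's face nearest to the collar; axes parallel to pole (the band runs from 0 to -7 mm along y). Nothing to bump into: the collar could slide over it.
- collar_mouth (a point): Centre of the black clamp collar's open end, on the pole's axis, where the white tube goes in; moves with the handle section. The collar runs 50 mm from here along +y (pole frame), 35 mm in diameter, with lugs for the lever pin reaching 28 mm from the axis on the +x side. At the mark this point lies at the origin of mark_ring.
- handle: Sliding handle section: collar, aluminium tube, grip. Origin: at the collar's mouth, on the axis; y along the pole towards the handle end. Tube (handle_c3) 27 mm in diameter, bare aluminium from y = 50 to 235 mm, then black foam grip (33 mm) to y = 415 mm. Slides along the pole with 2 N of friction, between pole y = -0.10 and 0.18 m for its mouth, and stays where left while the lever is open.
- lever_arm: Red cam lever: a blade 8 mm thick, 20 mm high (centred on the height of the pole's axis), reaching 64 mm from its pin. Origin: on the upright pin, 22 mm to the +x side of the pole's axis and 20 mm along +y from collar_mouth (pole frame). The blade runs along its own y and swings level, out to the +x side of the tube.
- lever_tip (a point): Point at the middle of the blade's round end, 60 mm from the pin; the end has a 4 mm radius.
- cam_lever (a joint): Lever angle, rad: 0 shut (blade parallel to the tube, outer face 26 mm from the pole's axis: tube and shut lever are 39.5 mm across), growing outwards; starts at 0.40 to 0.48. Stays where left; 2 N at the tip moves it. Below about 0.34 the cam bites on the white tube: a few N more at the tip, and it creeps the unheld handle section a few mm to +y. Shut, it resists sliding.
- detergent: Blue detergent bottle, 80 mm diameter, 210 mm tall, standing; origin under its centre. Leave alone.
- softener: Green softener bottle, 68 mm diameter, 190 mm tall, standing; origin under its centre. Leave alone.
- stain_can: White and yellow spray can, 54 mm diameter, 150 mm tall, standing; origin under its centre. Leave alone.
- dosing_cup: White dosing cup, 62 mm diameter, 60 mm tall; origin under its centre. Leave alone.
- lint_brush: Lint brush 200 mm long lying on the worktop; origin under its middle. Leave alone.
- peg_basket: Grey basket of clothes pegs, 150 x 110 x 60 mm; origin under its centre. Leave alone.

How it is judged:
On the way, in this order (a step that is already met when the one before it is completed fails the run):
1. the handle section is held by the fingers with its collar at the red ring (within 5 mm), the lever still open (y of collar_mouth in the frame of mark_ring between -0.005 and 0.005 m and value of joint cam_lever above 0.32 rad and contact force between the fingers and handle above 1 N), for 0.2 s.
2. the fingers bear on the handle tube, still at the ring, while the lever is on its way shut but not yet home (y of collar_mouth in the frame of mark_ring between -0.005 and 0.005 m and value of joint cam_lever between 0.04 and 0.32 rad and contact force between the fingers and handle_c3 above 1 N).
At the end, for the whole second after the job is handed in: The collar's mouth is within 5 mm of the red ring's near face, the cam lever is shut (within 0.04 rad), and the fingers still squeeze both the handle tube and the lever with at least 3 N each, at rest (y of collar_mouth in the frame of mark_ring between -0.005 and 0.005 m and value of joint cam_lever below 0.04 rad and contact force between the fingers and handle_c3 above 3 N and contact force between the fingers and lever_arm above 3 N and linear speed of handle below 0.01 m/s); the arm keeps its last pose, push and grip.
It fails at once if the lever is shut with the collar more than 12 mm from the ring (value of joint cam_lever below 0.1 rad and (y of collar_mouth in the frame of mark_ring above 0.012 m or y of collar_mouth in the frame of mark_ring below -0.012 m)).
It fails at once if another thing is moved more than 30 mm (distance of any of detergent, softener, stain_can, dosing_cup, lint_brush, peg_basket from where it was at the start of the episode above 0.03 m).
It also fails if it takes over 45 s, if anything falls off the work surface, if the arm or the gripper's body presses on something with over 40 N, if the wrist force passes 120 N, or if a joint passes its speed limit or range.

## Working session

There is one attempt and no reset: what is moved stays moved. The work goes in short steps, Python scripts to look and compute and a tool call to move; the robot and the scene stay as the last step left them, time stands still between calls to the robot, and variables do not carry over. Pictures are saved under pics/ and viewed, at most 10 in all, crops included, and the job is handed in when it is done.

Besides the shell and the picture viewer there is one more tool, called as name(argument=value, ...) on one line, values as JSON. jog_arm: Moves the arm, as the interface text tells. Its arguments: {"type":"object","properties":{"series":{"type":"array"}},"required":["series"]}

```bash
mkdir -p pics; cat > h.py <<'E'
import numpy as np, cv2
from rig import readout, cams, job
def ray(name,u,v):
    c=cams.camera_info(name); K=np.array([[c["fx"],0,c["cx"]],[0,c["fy"],c["cy"]],[0,0,1]])
    d=np.array([(u-c["cx"])/c["fx"],(v-c["cy"])/c["fy"]]); p=d.copy()
    for _ in range(30): p=d/(1+c["k1"]*(p@p))
    R=np.array(c["R"]); return -R.T@np.array(c["t"]), R.T@np.array([*p,1.])
def plane(name,u,v,z):
    o,d=ray(name,u,v); return o+d*(z-o[2])/d[2]
E
python3 - <<'E'
from h import *
for n in("scene","top"):
    im=cams.grab_frame(n); cv2.imwrite(f"pics/{n}0.png",im[:,:,::-1])
    c=cams.camera_info(n); print(n,c["fx"],c["k1"],ray(n,320,200))
s=readout.state(); print(s)
E
```

```text
scene 485.5089576050735 0.02260124086689533 (array([ 1.36443248, -0.36233309,  1.30804981]), array([-0.55278213,  0.25233811, -0.79426595]))
top 494.67676521138975 -0.11508821509346046 (array([0.39879286, 0.00533644, 1.32962224]), array([ 0.09148775,  0.00570064, -0.99609851]))
{'time_s': 0.1, 'q': array([-1.36296094e+00,  3.42644261e-01,  1.52489761e+00, -3.49871563e-05,
        1.27537562e+00, -1.46024420e-01]), 'dq': array([ 0.00049863, -0.00154201, -0.00030118, -0.00038348, -0.00084726,
       -0.00127648]), 'tau': array([ 1.13396629e-03, -4.34446621e+01, -2.46490306e+01, -2.41955995e-04,
        4.62115451e-03,  5.16694143e-06]), 'position': array([ 0.18185672, -0.49215808,  0.24770833]), 'orientation': array([-6.61583923e-04,  9.84387579e-01,  1.76013226e-01, -3.71934521e-05]), 'wrist_force': array([ 0.42877666,  0.10549233, -0.02322908]), 'torque': array([ 0.01914717,  0.03676052, -0.01020007]), 'finger_force': 0.0, 'opening': 0.08546902600808415}
```

View pics/scene0.png

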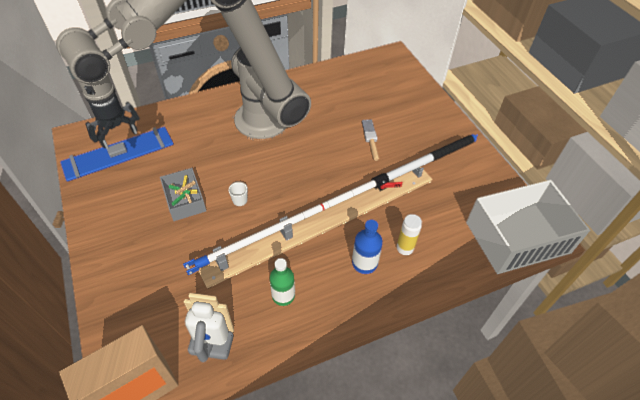

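View pics/top0.png

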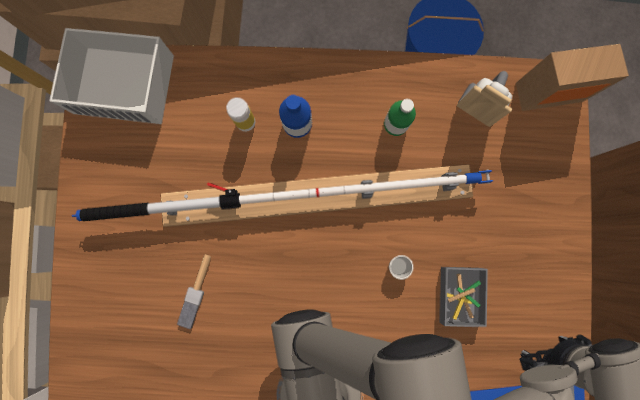

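The scene view shows the pole, with the red ring near (322,207), the collar near (381,182) and the lever on its far side. In the top view, the ring is at (317,192), the collar at about (219–240,200) and the lever tip near (209,185), so world +y is to the left and +x is up.

```bash
cat >> h.py <<'E'
def measure(tag=None):
    im=cams.grab_frame("top"); hsv=cv2.cvtColor(im,cv2.COLOR_RGB2HSV)
    red=(((hsv[...,0]<6)|(hsv[...,0]>174))&(hsv[...,1]>150)&(hsv[...,2]>110)).astype(np.uint8)
    red[:150]=0; red[240:]=0
    n,l,st,ce=cv2.connectedComponentsWithStats(red)
    for i in range(1,n):
        if st[i,4]>4: print("red",st[i],ce[i],plane("top",*ce[i],.078).round(4))
    if tag: cv2.imwrite(f"pics/{tag}.png",cv2.resize(im[160:230,60:360,::-1],(800,187),interpolation=cv2.INTER_CUBIC) if 0 else cv2.resize(im[165:225,130:330,::-1],(800,240),interpolation=cv2.INTER_CUBIC))
    return im,red
E
python3 - <<'E'
from h import *
im,red=measure("crop0")
g=im.astype(int).min(2); 
# pole edges: white columns
for u in (430,400,350,330,300,280,260,190,170):
    col=g[160:230,u]; w=np.where(col>150)[0]+160
    if len(w): print(u,w.min(),w.max(),plane("top",u,(w.min()+w.max())/2,.078).round(4))
print(im[185:215,228].max(1))
for v in (194,196,198,200,202,204,206): print(v,im[v,210:252].max(1))
E
```

```text
red [207 183  20   8  57] [215.8245614  186.28070175] [0.5409 0.2794 0.078 ]
red [316 188   3   9  13] [317. 192.] [0.5339 0.0207 0.078 ]
430 178 184 [ 0.5714 -0.2687  0.078 ]
400 180 186 [ 0.5637 -0.191   0.078 ]
350 185 191 [ 0.5468 -0.063   0.078 ]
330 187 193 [ 0.5401 -0.0122  0.078 ]
300 190 196 [0.5301 0.0639 0.078 ]
280 192 198 [0.5234 0.1145 0.078 ]
260 193 199 [0.5194 0.1653 0.078 ]
190 199 206 [0.4974 0.3438 0.078 ]
170 201 208 [0.4907 0.3953 0.078 ]
[136 167 231 212 114  43  60  33  32  30  22  26  29  33  32  33  28  27
  23  20  15  16  21  46  86 115 115 117 118 123]
194 [216 216 217 216 215 213 213 210 211 198 190 189 184 183 181  82  30  30
  30  32  32  33  33  32  30  19  25  27  24  50 195 192 195 195 195 201
 204 209 211 217 216 218]
196 [206 205 204 203 205 205 207 207 193 102  29  29  29  26  27  21  18  20
  26  24  30  28  29  21  29  32  24  32  55 221 243 244 242 241 241 241
 241 241 241 243 243 243]
198 [218 217 219 219 219 220 220 222 190  96  32  31  30  31  27  33  30  28
  33  30  28  30  29  31  33  33  29  31  63 241 240 240 239 236 237 237
 236 234 235 235 235 234]
200 [223 222 223 222 222 221 221 222 187  95  33  31  30  31  32  30  29  32
  33  29  33  31  32  32  35  33  32  32  45 175 220 216 211 207 205 204
 203 198 197 194 193 190]
202 [212 211 209 210 207 204 203 202 201 111  28  28  27  29  24  27  28  28
  27  23  24  26  25  27  28  24  26  21  28  89 161 158 156 151 153 150
 149 142 147 147 150 149]
204 [173 170 167 163 165 161 158 154 154  93  33  23  21  19  21  21  23  21
  20  13  20  17  16  20  20  18  19  17  20  18  72 168 169 179 181 192
 194 196 194 196 195 196]
206 [125 125 122 122 120 120 120 117 118 107  51  15  19  18  20  16  18  20
  16  18  18  19  17  25  26  23  25  22  16  38  82 199 199 200 202 201
 203 202 201 203 203 200]
```

View pics/crop0.png

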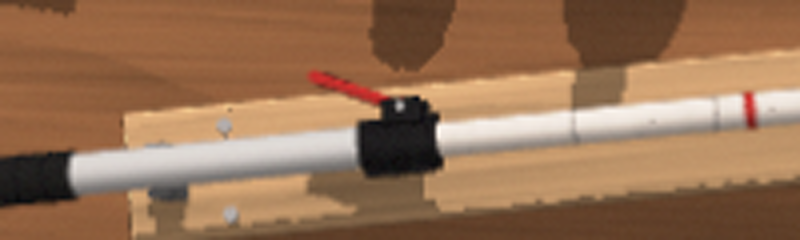

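The crop shows the collar from about u=220 to 239 with its mouth on the right, the lever tip near (209,184), and the ring at u≈317. Next I'll refine the pole axis and the mouth and ring positions.

```bash
cat >> h.py <<'E'
def axis(im,z=.078,us=list(range(245,312,4))+list(range(160,216,4))):
    hsv=cv2.cvtColor(im,cv2.COLOR_RGB2HSV).astype(int); P=[]
    for u in us:
        w=np.where((hsv[180:220,u,1]<70)&(im[180:220,u].max(1)>60))[0]+180
        # contiguous run around the brightest
        b=im[180:220,u].min(1).argmax()+180; a=c=b
        while a-1 in w:a-=1
        while c+1 in w:c+=1
        P.append((u,a,c,*plane("top",u,(a+c)/2,z)[:2]))
    return np.array(P)
def mouth_ring(im,a,ax,dm=.092,zr=.089):
    r=[]
    def row(u): return np.interp(u,a[np.argsort(a[:,0]),0],((a[:,1]+a[:,2])/2)[np.argsort(a[:,0])])-1
    return row
E
python3 - <<'E'
from h import *
im=cams.grab_frame("top"); a=axis(im); np.set_printoptions(suppress=True,precision=4,linewidth=150)
print(a[::3])
f=np.polyfit(a[:,4],a[:,3],1); print("x=",f, "res",(np.polyval(f,a[:,4])-a[:,3]).std())
for lo,hi in((0,17),(17,40)): print(np.polyfit(a[lo:hi,4],a[lo:hi,3],1))
# ring: redness profile
d=(im[188:197,305:330,0].astype(int)-im[188:197,305:330,1]).mean(0); print(d)
print("ring c", plane("top",317,192,.089),"mouth",plane("top",238.5,198,.093),"tip",plane("top",208.5,184.5,.088),"pin",plane("top",229.5,190.5,.1))
# scene view: ring and lever
im=cams.grab_frame("scene"); h=cv2.cvtColor(im,cv2.COLOR_RGB2HSV)
m=(((h[...,0]<6)|(h[...,0]>174))&(h[...,1]>150)&(h[...,2]>100)).astype(np.uint8); m[:150]=0;m[240:]=0;m[:,:280]=0
n,l,st,ce=cv2.connectedComponentsWithStats(m)
for i in range(1,n):
  if st[i,4]>3: print(st[i],ce[i],plane("scene",*ce[i],.085))
cv2.imwrite("pics/s1.png",cv2.resize(im[150:230,290:450,::-1],(800,400),interpolation=cv2.INTER_CUBIC))
E
```

```text
[[245.     195.     203.       0.5106   0.2031]
 [257.     194.     202.       0.514    0.1727]
 [269.     193.     200.       0.5188   0.1423]
 [281.     191.     199.       0.5235   0.112 ]
 [293.     190.     198.       0.527    0.0816]
 [305.     189.     197.       0.5305   0.0512]
 [164.     202.     211.       0.4851   0.4107]
 [176.     201.     214.       0.4835   0.3793]
 [188.     200.     209.       0.4921   0.3487]
 [200.     198.     208.       0.4969   0.3179]
 [212.     197.     207.       0.5004   0.2872]]
x= [-0.1294  0.537 ] res 0.0011794521070373344
[-0.1274  0.5367]
[-0.1424  0.5416]
[ 15.4444  15.4444  15.1111  14.7778  14.      13.7778  13.8889  13.3333  12.8889  13.2222  28.4444  83.4444 124.7778  80.2222  30.      12.2222
  12.1111  12.5556  12.4444  12.6667  12.6667  12.6667  12.8889  13.7778  14.    ]
ring c [0.5328 0.0206 0.089 ] mouth [0.5113 0.2173 0.093 ] tip [0.5438 0.2961 0.088 ] pin [0.5288 0.2396 0.1   ]
[381 182  21   7  94] [390.9468 184.3936] [0.5419 0.2652 0.085 ]
[321 204   3   6   6] [322.5 206.5] [0.5398 0.0234 0.085 ]
```

View pics/s1.png

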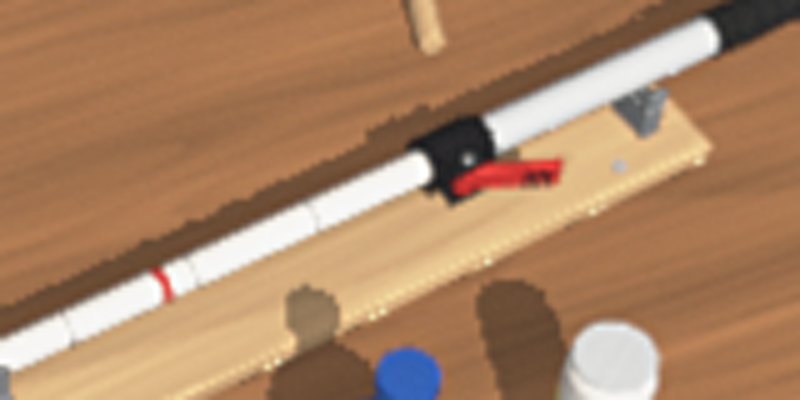

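The axis is about x = 0.5364 − 0.125·y, the mouth is at y≈0.217 and the ring's near face is at y≈0.024, so the slide is about 195 mm. I'll grip the bare tube past the lever tip first, starting with the twist.

jog_arm(series=[[0,0,0,-0.12,8.5],[0,0,0,-0.12,8.5],[0,0,0,-0.12,8.5],[0,0,0,-0.12,8.5],[0,0,0,-0.12,8.5]])

```text
time_s: 0.67
position: [0.1819, -0.4924, 0.2482]
orientation: [-0.0, 0.887, 0.462, 0.0]
wrist_force: [-0.2, 0.7, -0.3]
opening: 0.0849
finger_force: 0.0
```

jog_arm(series=[[0,0,0,-0.12,8.5],[0,0,0,-0.12,8.5],[0,0,0,-0.12,8.5],[0,0,0,-0.12,8.5],[0,0,0,-0.12,8.5]])

```text
time_s: 1.08
position: [0.1819, -0.4924, 0.2481]
orientation: [-0.0, 0.711, 0.703, 0.0]
wrist_force: [-0.1, 0.4, 0.1]
opening: 0.0851
finger_force: 0.0
```

jog_arm(series=[[0,0,0,-0.07,8.5],[0,0,0,-0.07,8.5],[0,0,0,0,8.5],[0,0,0,0,8.5],[0,0,0,0,8.5]])

```text
time_s: 1.5
position: [0.1819, -0.4925, 0.2483]
orientation: [-0.0, 0.663, 0.749, 0.0]
wrist_force: [-0.1, -0.2, -0.3]
opening: 0.0852
finger_force: 0.0
```

jog_arm(series=[[2.5,2,0,0,8.5],[2.5,2,0,0,8.5],[2.5,2,0,0,8.5],[2.5,2,0,0,8.5],[2.5,2,0,0,8.5]])

```text
time_s: 1.92
position: [0.2663, -0.3548, 0.2483]
orientation: [0.0, 0.663, 0.748, -0.0]
wrist_force: [-0.6, -0.2, -0.2]
opening: 0.0847
finger_force: 0.0
```

jog_arm(series=[[2.5,2,0,0,8.5],[2.5,2,0,0,8.5],[2.5,2,0,0,8.5],[2.5,2,0,0,8.5],[2.5,2,0,0,8.5]])

```text
time_s: 2.33
position: [0.3503, -0.2185, 0.2485]
orientation: [0.0, 0.663, 0.749, -0.0]
wrist_force: [0.8, -0.4, 0.3]
opening: 0.0847
finger_force: 0.0
```

jog_arm(series=[[2.5,2,0,0,8.5],[2.5,2,0,0,8.5],[2.5,2,0,0,8.5],[2.5,2,0,0,8.5],[2.5,2,0,0,8.5]])

```text
time_s: 2.75
position: [0.4342, -0.082, 0.2485]
orientation: [0.0, 0.663, 0.749, 0.0]
wrist_force: [0.3, -1.4, 0.1]
opening: 0.0852
finger_force: 0.0
```

jog_arm(series=[[2.5,2,0,0,8.5],[2.5,2,0,0,8.5],[2.5,1,0,0,8.5],[2.5,0,0,0,8.5],[2.5,0,0,0,8.5]])

```text
time_s: 3.17
position: [0.4681, 0.0481, 0.248]
orientation: [-0.0, 0.663, 0.749, -0.0]
wrist_force: [0.4, -0.1, -0.5]
opening: 0.085
finger_force: 0.0
```

jog_arm(series=[[2.7,0.6,0,0,8.5],[2.7,0.6,0,0,8.5],[2.7,0.6,0,0,8.5],[2.7,0.6,0,0,8.5],[2.7,0.6,0,0,8.5]])

```text
time_s: 3.58
position: [0.4811, 0.1858, 0.2483]
orientation: [0.0, 0.663, 0.749, 0.0]
wrist_force: [0.1, -0.3, 0.1]
opening: 0.0851
finger_force: 0.0
```

jog_arm(series=[[2.7,0.6,1,0,8.5],[2.7,0.6,2,0,8.5],[2.7,0.6,2,0,8.5],[2.7,0.6,1,0,8.5],[0,0,0,0,8.5]])

```text
time_s: 4.0
position: [0.4904, 0.298, 0.1853]
orientation: [-0.001, 0.662, 0.75, -0.001]
wrist_force: [-1.1, -0.5, -0.4]
opening: 0.0849
finger_force: 0.0
```

```bash
python3 - <<'E'
from h import *
s=readout.state(); p=s["position"]; o=s["orientation"]; th=2*np.arctan2(o[2],o[1]); print(p,th-np.pi/2,s["q"])
d=np.array([.496,.325])-p[:2]
print("tool x,y cm",100*d@[np.cos(th),np.sin(th)],100*d@[np.sin(th),-np.cos(th)])
E
```

```text
[0.49039879 0.29804486 0.18531183] 0.12470963323774509 [0.41184084 0.48713095 1.47691083 0.00152718 1.18110827 0.28654852]
tool x,y cm 2.6049083977952745 0.8910567593594366
```

jog_arm(series=[[1.3,0.4,0,0,8.5],[1.3,0.5,0,0,8.5],[0,0,2,0,8.5],[0,0,2,0,8.5],[0,0,2,0,8.5]])

```text
time_s: 4.42
position: [0.4978, 0.3212, 0.1282]
orientation: [0.0, 0.663, 0.749, 0.001]
wrist_force: [0.4, -0.1, -0.2]
opening: 0.085
finger_force: 0.0
```

jog_arm(series=[[0,0,2,0,8.5],[0,0,2,0,8.5],[0,0,1.4,0,8.5],[0,0,0,0,6],[0,0,0,0,5]])

```text
time_s: 4.83
position: [0.4974, 0.3208, 0.0742]
orientation: [-0.0, 0.663, 0.749, -0.001]
wrist_force: [0.3, 0.6, 0.2]
opening: 0.0634
finger_force: 0.0
```

```bash
python3 - <<'E'
from h import *
s=readout.state(); print(s["position"],s["opening"],s["wrist_force"])
im=cams.grab_frame("top"); a=cams.grab_frame("scene")
cv2.imwrite("pics/g1.png",np.vstack([cv2.resize(im[150:240,130:330],(800,360)),cv2.resize(a[150:210,350:550],(800,240))])[:,:,::-1])
E
```

```text
[0.4974207  0.3208351  0.07420716] 0.06344186044881428 [0.31164031 0.55320812 0.22259304]
```

View pics/g1.png

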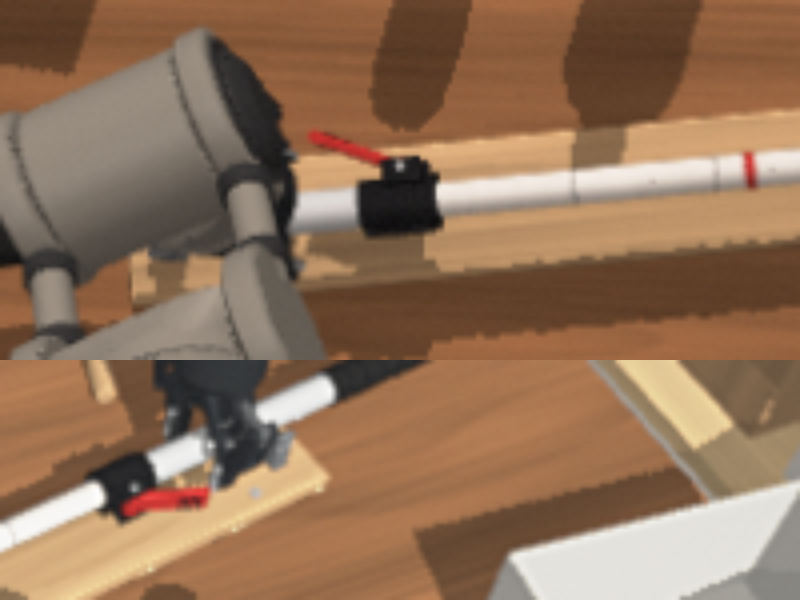

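The fingers straddle the tube just beyond the lever tip, and the lever is still open. I'll back off slightly and close.

jog_arm(series=[[0.4,0,0,0,5],[0,0,0,0,4],[0,0,0,0,3.4],[0,0,0,0,3],[0,0,0,0,2.8]])

```text
time_s: 5.35
position: [0.495, 0.3253, 0.0745]
orientation: [-0.001, 0.662, 0.749, -0.002]
wrist_force: [-8.7, 0.1, 6.2]
opening: 0.0283
finger_force: 4.0
```

jog_arm(series=[[0,0,0,0,2.6],[0,0,0,0,2.5],[0,0,0,0,2.5],[0,0,0,0,2.5],[0,0,0,0,2.5]])

```text
time_s: 5.77
position: [0.4943, 0.3251, 0.0746]
orientation: [-0.001, 0.662, 0.749, -0.002]
wrist_force: [-10.3, -1.3, 8.5]
opening: 0.026
finger_force: 39.8
```

jog_arm(series=[[-0.5,-0.15,0,0,2.5],[-1,0,0,0,2.5],[-1,0,0,0,2.5],[-1,0,0,0,2.5],[-0.5,0,0,0,2.5]])

```text
time_s: 6.18
position: [0.4994, 0.2848, 0.0747]
orientation: [-0.001, 0.662, 0.749, -0.001]
wrist_force: [-5.3, 2.1, 4.1]
opening: 0.0259
finger_force: 40.0
```

jog_arm(series=[[-1,0,0,0,2.5],[-1,0,0,0,2.5],[-1,0,0,0,2.5],[-1,0,0,0,2.5],[-1,0,0,0,2.5]])

```text
time_s: 6.6
position: [0.5055, 0.2357, 0.0747]
orientation: [-0.001, 0.662, 0.749, -0.0]
wrist_force: [-4.9, 2.2, 5.7]
opening: 0.0259
finger_force: 40.0
```

```bash
python3 - <<'E'
from h import *
s=readout.state(); print(s["position"],s["opening"],s["wrist_force"],s["finger_force"])
im,red=measure()
E
```

```text
[0.50554928 0.23565985 0.07466704] 0.02587907642890493 [-4.85815817  2.24949992  5.72876832] 39.98204827308655
red [243 179  19   9  56] [251.58928571 183.08928571] [0.5518 0.1881 0.078 ]
red [316 188   3   9  13] [317. 192.] [0.5339 0.0207 0.078 ]
```

jog_arm(series=[[-1,0,0,0,2.5],[-1,0,0,0,2.5],[-1,0,0,0,2.5],[-1,0,0,0,2.5],[-1,0,0,0,2.5]])

```text
time_s: 7.07
position: [0.5117, 0.186, 0.0747]
orientation: [-0.001, 0.662, 0.749, -0.0]
wrist_force: [-3.7, 2.6, 4.6]
opening: 0.0257
finger_force: 40.0
```

jog_arm(series=[[-1,0,0,0,2.5],[-1,0,0,0,2.5],[-1,0,0,0,2.5],[-0.5,0,0,0,2.5],[0,0,0,0,2.5]])

```text
time_s: 7.48
position: [0.5163, 0.1501, 0.0746]
orientation: [-0.0, 0.663, 0.749, -0.001]
wrist_force: [-4.9, -3.3, 5.8]
opening: 0.0256
finger_force: 40.2
```

```bash
python3 - <<'E'
from h import *
s=readout.state(); print(s["position"],s["opening"],s["wrist_force"],s["finger_force"])
im,red=measure()
for v in (189,190,191,192,193): print(v,im[v,280:322].max(1),im[v,280:322].min(1))
a=cams.grab_frame("scene")
cv2.imwrite("pics/g2.png",np.vstack([cv2.resize(im[160:220,240:340],(800,480),interpolation=cv2.INTER_CUBIC)])[:,:,::-1])
cv2.imwrite("pics/g2s.png",cv2.resize(a[170:230,290:390],(800,480),interpolation=cv2.INTER_CUBIC)[:,:,::-1])
E
```

```text
[0.51629545 0.15012296 0.07464283] 0.025588153505910895 [-4.86335853 -3.33582746  5.76208219] 40.16919136047363
red [286 179  10   6  33] [290.12121212 181.39393939] [0.559 0.09  0.078]
red [316 188   3   9  12] [316.91666667 191.75      ] [0.5346 0.021  0.078 ]
189 [ 82  35  34  33  32  33 139 207 165  27  27  27  30  29  26  22  20  24
  23  20  17  21  26  31  28  27  31  36 134 212 229 232 236 239 240 229
 202 206 223 239 241 241] [ 71  34  32  31  30  32  86 126 100  24  25  24  26  26  24  20  20  21
  21  17  15  19  24  29  27  24  30  33 114 178 196 202 212 222 224 186
  74  47 149 219 225 224]
190 [ 92  41  34  33  28  57 146 204 166  27  30  31  28  24  27  28  32  32
  33  30  36  34  32  37  33  34  33  37 137 222 241 241 241 241 241 233
 214 208 222 236 240 239] [ 77  39  32  31  27  52 122 166 135  25  27  28  25  23  25  25  29  29
  29  29  33  31  30  34  30  30  31  34 124 200 224 224 225 225 225 194
  99  48 128 201 223 223]
191 [ 82  56  30  31  30  92 177 219 178  31  33  33  30  34  33  31  32  30
  34  35  34  35  34  34  35  32  36  36 136 222 239 239 240 239
[... 202 characters left out ...]
215]
192 [ 65  68  35  31  41 130 208 224 184  36  33  34  32  35  33  31  33  33
  30  35  31  32  36  32  36  34  33  35 121 207 234 234 233 233 233 227
 204 190 198 219 225 223] [ 58  60  32  30  39 123 198 217 175  33  31  31  29  32  31  29  31  31
  27  33  29  29  33  30  35  31  31  32 111 185 216 217 214 215 216 184
 101  46  90 164 203 201]
193 [ 54  46  38  31  80 172 225 225 185  46  35  34  33  33  33  34  34  34
  31  33  32  33  33  33  32  35  29  34  78 176 224 223 221 220 220 210
 186 172 178 193 202 200] [ 51  45  35  28  76 163 218 218 176  44  31  30  32  30  31  33  30  32
  28  31  29  31  31  30  31  32  28  32  74 156 203 201 198 196 195 169
  98  41  79 145 179 176]
```

View pics/g2.png

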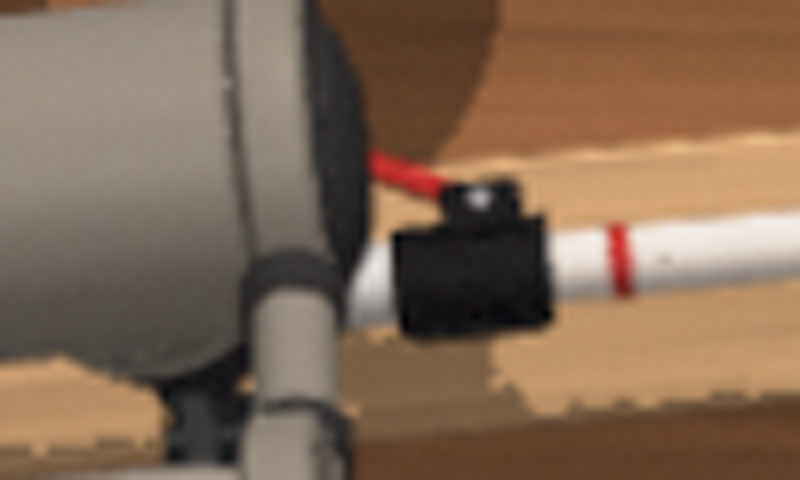

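The gap between the collar mouth (u≈308.0) and the ring's near face (u≈315.5) is about 19 mm, and the lever is still open.

jog_arm(series=[[-0.6,0,0,0,2.5],[-0.6,0,0,0,2.5],[-0.5,0,0,0,2.5],[-0.2,0,0,0,2.5],[0,0,0,0,2.5]])

```text
time_s: 8.0
position: [0.5186, 0.1319, 0.0746]
orientation: [-0.0, 0.662, 0.749, -0.001]
wrist_force: [-4.6, -2.0, 5.2]
opening: 0.0255
finger_force: 40.1
```

jog_arm(series=[[0,0,0,0,2.5],[0,0,0,0,2.5],[0,0,0,0,2.5],[0,0,0,0,2.5],[0,0,0,0,2.5]])

```text
time_s: 8.42
position: [0.5186, 0.1319, 0.0746]
orientation: [-0.0, 0.662, 0.749, -0.001]
wrist_force: [-4.5, -1.9, 5.1]
opening: 0.0259
finger_force: 40.2
```

```bash
python3 - <<'E'
from h import *
s=readout.state(); print(s["position"],s["opening"],s["wrist_force"],s["finger_force"])
im,red=measure()
for v in (190,191,192): print(v,im[v,308:324].tolist())
a=cams.grab_frame("scene")
cv2.imwrite("pics/g3.png",np.vstack([cv2.resize(im[165:215,250:350],(800,300),interpolation=cv2.INTER_CUBIC),cv2.resize(a[180:220,290:370],(800,300),interpolation=cv2.INTER_CUBIC)])[:,:,::-1])
E
```

```text
[0.51855295 0.13189647 0.07462938] 0.025884525501109958 [-4.50441545 -1.94753005  5.10099167] 40.15204846858978
red [295 179   8   5  24] [298.41666667 181.16666667] [0.5603 0.0689 0.078 ]
red [315 188   4   9  19] [316.47368421 191.47368421] [0.5353 0.0221 0.078 ]
190 [[33, 32, 31], [35, 32, 32], [37, 33, 34], [36, 35, 35], [37, 36, 37], [30, 29, 29], [30, 28, 29], [115, 59, 57], [183, 69, 65], [206, 52, 46], [222, 136, 128], [237, 214, 202], [239, 230, 222], [239, 230, 222], [239, 230, 222], [239, 230, 222]]
191 [[35, 34, 34], [34, 32, 32], [32, 30, 30], [33, 32, 32], [35, 30, 33], [31, 28, 31], [27, 24, 24], [95, 44, 43], [169, 56, 51], [201, 50, 47], [213, 121, 114], [230, 200, 189], [234, 225, 216], [233, 223, 215], [229, 220, 209], [228, 219, 208]]
192 [[35, 32, 33], [34, 31, 34], [32, 29, 31], [32, 31, 31], [34, 31, 31], [31, 28, 28], [32, 30, 33], [76, 33, 31], [151, 41, 37], [188, 47, 44], [198, 96, 88], [218, 174, 163], [225, 215, 202], [222, 210, 199], [204, 191, 181], [196, 183, 174]]
```

View pics/g3.png

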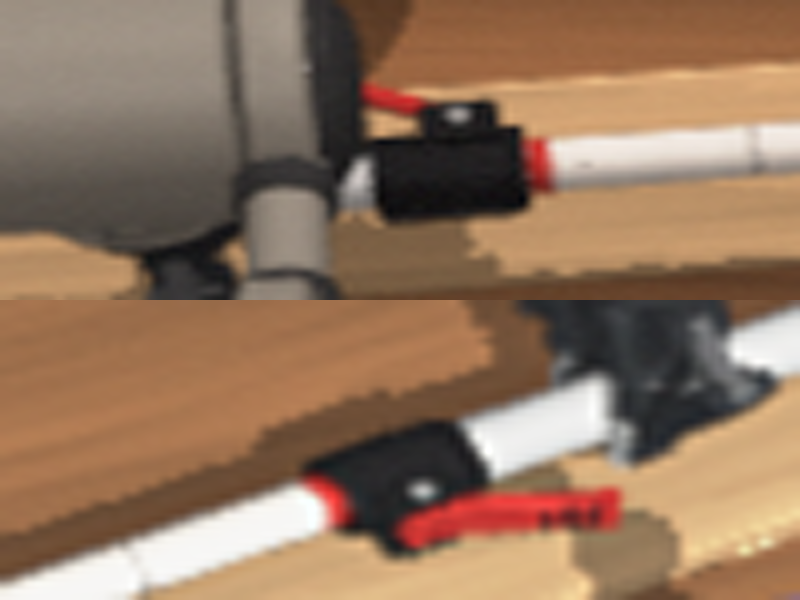

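The mouth meets the ring within about 1 mm in both views, with the lever open at the upper right. Now I'll open, shift sideways so that the fingers straddle both tube and lever, and move back over the lever.

jog_arm(series=[[0,0,0,0,4],[0,0,0,0,6],[0,0,0,0,8.5],[0,0,0,0,8.5],[0,0,0,0,8.5]])

```text
time_s: 8.93
position: [0.5195, 0.1326, 0.0743]
orientation: [0.0, 0.662, 0.749, 0.0]
wrist_force: [-0.9, 0.2, -0.2]
opening: 0.0834
finger_force: 0.0
```

jog_arm(series=[[0,0.4,0,0,8.5],[0,0.5,0,0,8.5],[0,0.5,0.3,0,8.5],[0,0.4,0,0,8.5],[0,0,0,0,8.5]])

```text
time_s: 9.35
position: [0.5381, 0.1349, 0.071]
orientation: [0.0, 0.662, 0.749, 0.0]
wrist_force: [-1.0, 0.3, 1.5]
opening: 0.0849
finger_force: 0.0
```

jog_arm(series=[[-0.8,0,0,0,8.5],[-1,0,0,0,8.5],[-1,0,0,0,8.5],[-1,0,0,0,8.5],[0,0,0,0,8.5]])

```text
time_s: 9.77
position: [0.5421, 0.0947, 0.0714]
orientation: [0.0, 0.663, 0.748, -0.0]
wrist_force: [-0.5, -0.6, -0.9]
opening: 0.0853
finger_force: 0.0
```

```bash
python3 - <<'E'
from h import *
s=readout.state(); print(s["position"],s["opening"],s["wrist_force"],s["finger_force"])
im,red=measure()
for v in (190,191,192): print(v,im[v,308:324,:2].tolist())
a=cams.grab_frame("scene")
cv2.imwrite("pics/g4.png",np.vstack([cv2.resize(im[165:215,250:350],(800,300),interpolation=cv2.INTER_CUBIC),cv2.resize(a[175:215,300:380],(800,300),interpolation=cv2.INTER_CUBIC)])[:,:,::-1])
E
```

```text
[0.54209969 0.09472832 0.0713575 ] 0.08534304050793895 [-0.49081244 -0.63787865 -0.93407318] 0.0
red [315 188   4   9  20] [316.55 191.65] [0.5348 0.0219 0.078 ]
190 [[133, 123], [97, 91], [36, 33], [35, 32], [33, 30], [33, 32], [30, 30], [113, 58], [183, 67], [204, 51], [220, 134], [235, 211], [238, 229], [237, 228], [238, 229], [239, 230]]
191 [[133, 122], [98, 91], [39, 38], [32, 30], [34, 30], [30, 28], [28, 27], [93, 42], [167, 55], [198, 49], [213, 122], [229, 199], [232, 223], [233, 223], [228, 218], [226, 216]]
192 [[132, 121], [99, 92], [42, 39], [33, 31], [33, 32], [31, 28], [30, 30], [75, 33], [150, 42], [187, 48], [194, 93], [216, 171], [223, 212], [221, 209], [203, 189], [194, 181]]
```

View pics/g4.png

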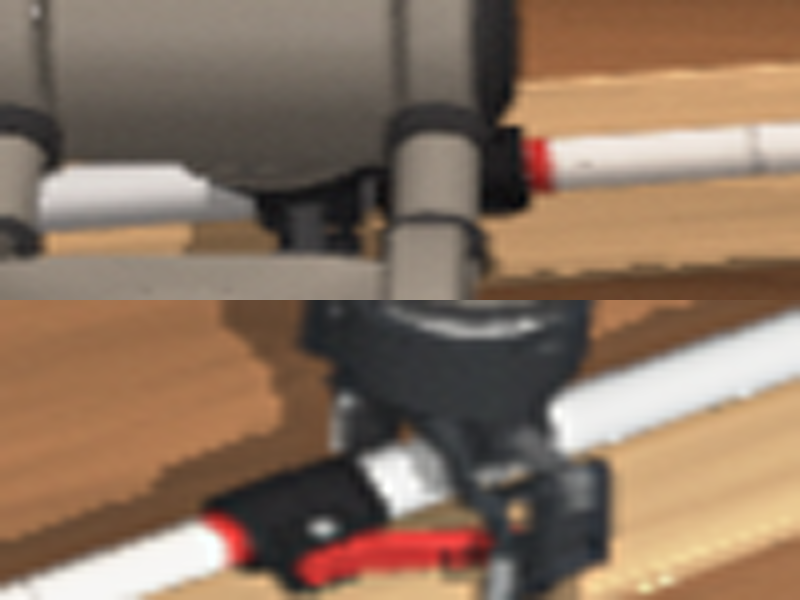

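The collar is still at the ring and the front finger stands outside the lever. Next I'll bring the back finger to bear on the tube.

jog_arm(series=[[0,0,0,0,8],[0,0.1,0,0,7.5],[0,0.1,0,0,7],[0,0.1,0,0,7],[0,0,0,0,7]])

```text
time_s: 10.28
position: [0.5445, 0.0978, 0.0712]
orientation: [-0.0, 0.662, 0.749, -0.0]
wrist_force: [-1.5, 0.2, 0.8]
opening: 0.0699
finger_force: 0.6
```

jog_arm(series=[[0,0.1,0,0,7],[0,0.1,0,0,7],[0,0,0,0,7],[0,0,0,0,7],[0,0,0,0,7]])

```text
time_s: 10.7
position: [0.5447, 0.0978, 0.071]
orientation: [-0.002, 0.662, 0.749, -0.002]
wrist_force: [-7.4, -0.5, 4.9]
opening: 0.0696
finger_force: 3.7
```

The back finger bears on the tube with about 7 N. Now I'll close with the back finger kept in place, moving the tool by half the closing.

jog_arm(series=[[0,0.05,0,0,7],[0,-0.1,0,0,6.8],[0,-0.1,0,0,6.6],[0,-0.1,0,0,6.4],[0,-0.1,0,0,6.2]])

```text
time_s: 11.12
position: [0.5407, 0.0974, 0.0712]
orientation: [-0.002, 0.662, 0.749, -0.002]
wrist_force: [-6.3, -0.3, 6.0]
opening: 0.0622
finger_force: 5.9
```

jog_arm(series=[[0,-0.1,0,0,6],[0,-0.1,0,0,5.8],[0,-0.1,0,0,5.6],[0,0,0,0,5.6],[0,0,0,0,5.6]])

```text
time_s: 11.53
position: [0.5377, 0.0971, 0.0712]
orientation: [-0.002, 0.662, 0.749, -0.002]
wrist_force: [-9.2, 0.5, 7.8]
opening: 0.0563
finger_force: 6.0
```

```bash
python3 - <<'E'
from h import *
s=readout.state(); print(s["position"],s["opening"],s["wrist_force"],s["finger_force"])
im,red=measure()
for v in (190,191,192): print(v,im[v,308:324,:2].tolist())
E
```

```text
[0.53774535 0.09706431 0.07122404] 0.05626194243260467 [-9.21499247  0.4679287   7.78820415] 6.031569745391607
red [315 188   4   9  19] [316.47368421 191.47368421] [0.5353 0.0221 0.078 ]
190 [[71, 66], [35, 32], [35, 32], [34, 31], [35, 34], [32, 27], [32, 29], [113, 59], [182, 67], [204, 49], [220, 134], [234, 209], [238, 229], [238, 229], [238, 229], [239, 230]]
191 [[95, 88], [33, 31], [35, 34], [33, 31], [33, 30], [33, 31], [29, 29], [94, 44], [165, 53], [199, 50], [212, 121], [229, 198], [232, 223], [231, 222], [227, 218], [227, 217]]
192 [[97, 90], [35, 33], [34, 32], [34, 32], [30, 28], [32, 31], [30, 27], [72, 30], [148, 38], [187, 48], [194, 92], [218, 174], [224, 213], [221, 208], [202, 188], [194, 181]]
```

jog_arm(series=[[0,-0.1,0,0,5.4],[0,-0.1,0,0,5.2],[0,-0.1,0,0,5],[0,-0.1,0,0,4.8],[0,-0.1,0,0,4.6]])

```text
time_s: 12.0
position: [0.5328, 0.0965, 0.0713]
orientation: [-0.002, 0.662, 0.749, -0.002]
wrist_force: [-7.2, 0.5, 7.2]
opening: 0.046
finger_force: 5.5
```

jog_arm(series=[[0,-0.1,0,0,4.4],[0,-0.1,0,0,4.2],[0,-0.1,0,0,4],[0,-0.05,0,0,3.8],[0,0,0,0,3.6]])

```text
time_s: 12.42
position: [0.5287, 0.0961, 0.0717]
orientation: [-0.002, 0.662, 0.75, -0.002]
wrist_force: [-13.0, -0.4, 14.2]
opening: 0.0367
finger_force: 45.6
```

jog_arm(series=[[0,0,0,0,3.4],[0,0,0,0,3.4],[0,0,0,0,3.4],[0,0,0,0,3.4],[0,0,0,0,3.4]])

```text
time_s: 12.83
position: [0.5285, 0.096, 0.0718]
orientation: [-0.002, 0.662, 0.75, -0.003]
wrist_force: [-14.0, -0.4, 15.3]
opening: 0.0363
finger_force: 58.2
```

```bash
python3 - <<'E'
from h import *
s=readout.state(); print(s["position"],s["opening"],s["wrist_force"],s["finger_force"])
im,red=measure()
for v in (190,191,192): print(v,im[v,308:324,:2].tolist())
a=cams.grab_frame("scene")
cv2.imwrite("pics/g5.png",np.vstack([cv2.resize(im[165:215,250:350],(800,300),interpolation=cv2.INTER_CUBIC),cv2.resize(a[175:215,300:380],(800,300),interpolation=cv2.INTER_CUBIC)])[:,:,::-1])
E
```

```text
[0.52847418 0.09601324 0.07175276] 0.03630452041581962 [-13.96193744  -0.35141575  15.33220216] 58.161508535267785
red [315 188   4   9  19] [316.47368421 191.47368421] [0.5353 0.0221 0.078 ]
190 [[49, 47], [43, 41], [34, 33], [29, 25], [33, 29], [31, 28], [31, 30], [117, 61], [185, 71], [205, 50], [219, 133], [236, 212], [238, 229], [238, 229], [238, 229], [238, 229]]
191 [[51, 48], [43, 41], [36, 33], [30, 29], [32, 30], [28, 26], [30, 29], [95, 42], [167, 54], [198, 52], [213, 122], [229, 198], [233, 224], [233, 223], [228, 218], [226, 217]]
192 [[49, 46], [42, 40], [39, 36], [33, 32], [34, 33], [30, 27], [27, 25], [75, 30], [149, 41], [189, 50], [197, 95], [217, 172], [223, 212], [222, 209], [203, 188], [192, 180]]
```

View pics/g5.png

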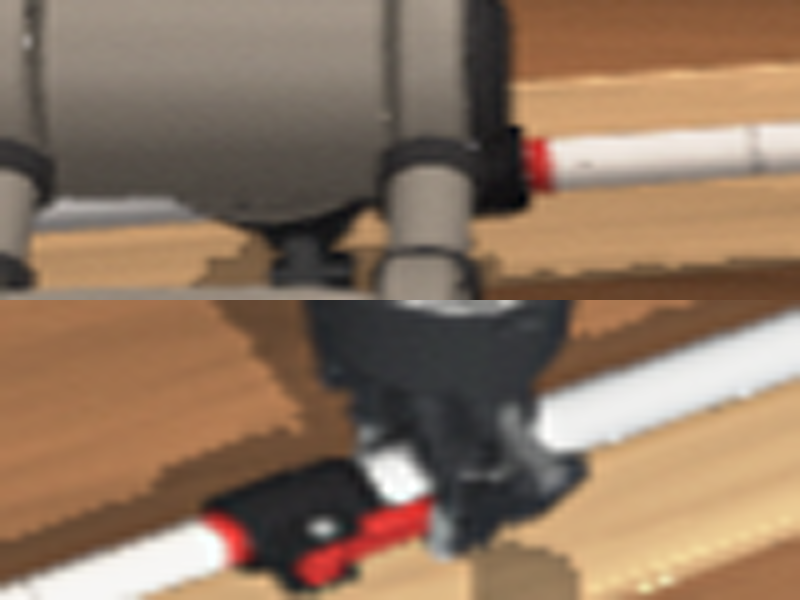

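The lever lies parallel to the tube, the collar is still at the ring, and the grip is steady at 58 N on tube and lever. The opening of 36.3 mm is no wider than the 39.5 mm expected for a shut lever, so I'm handing in.

```bash
python3 -c "
from rig import job; print(job.finish_job())"
```

```text
the job is handed in; nothing more can be done
None
```

I've handed the job in: the collar sits at the red ring to within about 1 mm in the images, the cam lever looks fully shut, and the gripper still holds tube and lever together at about 58 N; no verdict was returned.

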